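# Start a run on the plate reader

## Task

Start the plate reader with your fingertips: push its plate drawer fully home, then tip the power rocker over by pressing down its raised end, then press the square key fully down, and last the round key fully down. Do not pull the drawer further out, leave the long bar key alone, and leave the bottle, jar, tip box and tube rack where they stand.

Things in the scene. Friction and masses are not known exactly. Their poses are not given: they have to be found in the camera images.
- reader: Low beige case, 210 (x) x 340 (y) x 90 mm high, fixed. Origin: centre of its underside. Front = -x side, to the robot; y left, z up; yaw within 0.2 rad. Drawer: left half of the front. On the top's right half, four dark 62 mm bezels, 6 mm high, at x -68 and +14, y -125 and -45 mm, carry in changing order the rocker and the square, round and bar keys. A flat blank display lies on the left half.
- drawer (a joint): Plate drawer: opening in m, 0 = fully home, 0.085 = the stop at its furthest out. Starts 0.025 to 0.05 open. It slides along the reader's x (pushing towards the reader's +x closes it), takes about 3 N and stays where it is left.
- drawer_front (a point): Centre of the outer (-x) face of the drawer's upright front plate, 144 mm wide (y), 50 mm high, 16 mm thick, its lower edge 18 mm and this point 43 mm above the bench. Fully home, the face still stands 15 mm proud of the case's front.
- power (a joint): Power rocker, a flat off-white paddle 56 mm long (reader's x) x 30 mm wide x 8 mm thick on a hinge along the reader's y, 16 mm above the reader's top. Value in rad: 0 = off, the end nearest the reader's front (-x) stands up by 0.2 rad; 0.4 = on, that end is fully down. Stays where it is left; takes about 3 N at the end.
- power_tip (a point): Point to press on the rocker: on its upper face, 21 mm from the hinge, at the end nearest the reader's front, which stands up when off (about 114 mm above the bench when off, about 8 mm lower when on). Moves with the rocker.
- key_square (a joint): Square key, off-white, 28 x 28 mm. Joint value: how far it has been pressed, 0 = up to 0.006 m = fully down. It latches: it stays where it is pushed and takes about 3 N to move.
- key_square_top (a point): Centre of the square key's flat top, 108 mm above the bench when up (12 mm above its bezel). Moves with the key.
- key_round (a joint): Round key, off-white, 30 mm diameter. Joint value: how far it has been pressed, 0 = up to 0.006 m = fully down. It latches: it stays where it is pushed and takes about 3 N to move.
- key_round_top (a point): Centre of the round key's flat top, 108 mm above the bench when up (12 mm above its bezel). Moves with the key.
- key_bar (a joint): Long bar key, off-white, 13 x 48 mm (long along the reader's y): to be left alone. Joint value: how far it has been pressed, 0 = up to 0.006 m = fully down. It latches: it stays where it is pushed and takes about 3 N to move.
- key_bar_top (a point): Centre of the bar key's flat top, 108 mm above the bench. Moves with the key.
- bottle: Loose clear bottle, red cap, 60 mm diameter, 130 mm high. Origin: centre of its base.
- jar: Loose amber jar, white lid, 66 mm diameter, 85 mm high. Origin: centre of its base.
- tip_box: Loose blue pipette-tip box 80 x 120 x 55 mm (63 mm to the top of the tips). Origin: centre of its base.
- tube_rack: Loose orange tube rack 90 x 100 x 45 mm, with capped tubes to 63 mm. Origin: centre of its base.
Not all that is in view belongs to the job. Several things look just like the tube_rack: the one meant starts nearest to the robot's base.

How it is judged:
On the way, in this order (a step that is already met when the one before it is completed fails the run):
1. the drawer is fully home (value of joint drawer below 0.004 m), for 0.2 s.
2. the power rocker is tipped over to on (value of joint power above 0.32 rad), for 0.2 s.
3. the square key is fully down (value of joint key_square above 0.0045 m), for 0.2 s.
4. the round key is fully down (value of joint key_round above 0.0045 m), for 0.2 s.
At the end, for the whole second after the job is handed in: The drawer is home (within 4 mm), the rocker is on (beyond 0.32 of 0.4 rad), the square and round keys are down (at least 4.5 of 6 mm), the bar key is up (less than 2 mm down) and the bystanders are at rest (value of joint drawer below 0.004 m and value of joint power above 0.32 rad and value of joint each of key_square, key_round above 0.0045 m and value of joint key_bar below 0.002 m and linear speed of each of bottle, jar, tip_box, tube_rack below 0.02 m/s); the robot touches nothing.
It fails at once if the drawer is pulled further out, past 56 mm (value of joint drawer above 0.056 m).
It fails at once if the rocker is tipped over before the drawer is home (value of joint power above 0.2 rad and value of joint drawer above 0.006 m).
It fails at once if a key is pressed out of order: the square key before the rocker is on, or the round key before the square key is down ((value of joint key_square above 0.002 m and value of joint power below 0.3 rad) or (value of joint key_round above 0.002 m and value of joint key_square below 0.004 m)).
It fails at once if the bar key is pressed (value of joint key_bar above 0.002 m).
It fails at once if the bottle, jar, tip box or tube rack is moved more than 20 mm, lifted or tipped (distance of any of bottle, jar, tip_box, tube_rack from where it was at the start of the episode above 0.02 m or angle between any of bottle, jar, tip_box, tube_rack's own z axis and vertical above 0.3 rad).
It also fails if it takes over 51 s, if anything falls off the work surface, if the arm or the gripper's body presses on something with over 40 N, if the wrist force passes 120 N, or if a joint passes its speed limit or range.

## Robot

A 7-joint arm with a two-finger parallel gripper is mounted at the origin on the work surface. World frame = base frame: x ahead of the robot, y to its left, z up, the work surface at z = 0. Lengths are in m, angles in rad, forces in N, time in s.
With the tool pointing down it reaches from about 0.425 to 0.925 m from the base axis. Payload 6.8 kg.
Tool frame: the origin (TCP) lies midway between the tips of the shut fingers; the grasp point (between the pads) lies arm.hold_point_z behind it (arm.hold_point_z is the distance from the TCP to the grasp point, in m); z points along the fingers, y is the direction in which the jaws open and shut (so a half turn about z gives the same grasp; the last joint's range is limited). The gripper opens to 85 mm and grips with 20 to 120 N. Pads are 22 mm wide; open, the fingers measure 114 mm over their backs; the gripper's body (76 mm by 85 mm) begins 54 mm behind the grasp point. The pads swing forward as they close: fully open they stand 13 mm farther back than shut.
Start: joints at [1.148, 0.477, 0.022, 1.555, -0.011, 1.109, -0.083], TCP at [0.209, -0.642, 0.231] pointing down, gripper open.
Joint ranges: [-2.96, 2.96], [-0.34, 2.1], [-1.41, 1.46], [0.24, 2.44], [-1.37, 4.51], [0.17, 1.92], [-2.96, 2.96]. Speed limits (rad/s): [2.39, 2.39, 3.14, 3.14, 3.14, 3.14, 3.14].

## Interface

Orientations are given as a unit quaternion [w, x, y, z].
In Python, from station import arm gives the robot as it stands. The module is installed in compiled form; this text tells all that it offers.
- The arm moves only by the tool move_arm, never from a script. Its arguments are lists of equal length, an entry for each row: "offset": the shift along the tool's x, y, z in mm, a list of three; "twist": the turn, a rotation vector about the tool's x, y, z in rad, a list of three. A call has 1 to 20 rows; each row is the pose to reach, as a shift and turn from the pose commanded when the call began, along the tool's axes at that moment; what a row does not reach only later rows make up. A row lasts 1/8 s, in which the tool goes at most 62.5 mm and 10.7 degrees, less where a joint would pass 70% of its speed; a pose out of reach is approached as far as the arm can. A call with a gripper value outside its range is refused whole. "jaw" is the closure in counts, from 0 (fully open) to 255 (shut), set as the call begins (left out, the last holds). The fingers move at their own pace and stop on an object; "grip_force" is the grip in N (left out, the last holds). Time passes only in rows, so rows that repeat a pose let the fingers close. It gives the time, the measured TCP pose, the force and the opening at its end, in the units of the state.
- arm.observe(): the state, without advancing time (a new reading comes with each control period).
- arm.capture(name): name is "scene" or "side" or "wrist"; returns a dict with "img" (400x640x3 uint8, red, green, blue), "fx", "fy", "cx", "cy" (pixels), "world_to_cam" (4x4, takes a point from world to camera coordinates); the wrist camera has in their place "mount" (4x4, takes a point from camera to tool coordinates, whose origin is the TCP and whose axes are the flange's). Camera axes: x right, y up, looking along -z (the intrinsics and any distortion apply to the point x, -y, -z); pixel columns grow to the right and rows downward; lengths in m; the calibration is good to about 2 mm. A picture is of the moment at which its call begins: read the wrist's pose just before it. There is no depth.
- arm.hand_in(): hands the job in, once; it reports no verdict.
The state is a dict: "clock": time; "joints": joint angles; "qvel": joint speeds; "joint_efforts": joint torques, N m; "tcp_pos": TCP position; "eef_rot": TCP orientation; "wrist_force": force on the tool from outside, world axes, zero at the start; "moment": the same for the moment, N m; "grip_width": opening from 0.0 (shut) to 1.0 (fully open).
Only numpy, scipy, OpenCV 4.12 (cv2) and the standard library are available. Lean on these libraries where they do the work, as an engineer would, in place of code of your own. Each camera call takes 0.05 s, during which the arm holds its last target. There are 200 camera calls.

## Working session

There is one attempt and no reset: what is moved stays moved. The work goes in short steps, Python scripts to look and compute and a tool call to move; the robot and the scene stay as the last step left them, time stands still between calls to the robot, and variables do not carry over. Pictures are saved under pics/ and viewed, about 8 in all and at most 12, crops included, and the job is handed in when it is done.

Besides the shell and the picture viewer there is one more tool, called as name(argument=value, ...) on one line, values as JSON. move_arm: Moves the arm, as the interface text tells. Its arguments: {"type":"object","properties":{"offset":{"type":"array","items":{"type":"array","items":{"type":"number"}}},"twist":{"type":"array","items":{"type":"array","items":{"type":"number"}}},"jaw":{"type":"number"},"grip_force":{"type":"number"}},"required":["offset","twist"]}

```bash
mkdir -p pics
python3 - <<'E'
from station import arm
import cv2,pickle
o=arm.observe();print(o, arm.hold_point_z)
d={}
for n in("scene","side","wrist"):
    c=arm.capture(n);d[n]=c;cv2.imwrite(f"pics/{n}0.png",c["img"][:,:,::-1])
    print(n,{k:v for k,v in c.items() if k!="img"})
pickle.dump((o,d),open("c0.pkl","wb"))
E
```

```text
{'clock': 0.0, 'joints': array([ 1.14789684,  0.47777989,  0.02234429,  1.55642333, -0.0115166 ,
        1.10933044, -0.08310847]), 'qvel': array([-2.69129484e-04,  1.12692671e-03,  7.09632494e-04,  2.72057710e-04,
       -1.92534378e-03, -3.49823451e-04,  9.37558449e-05]), 'joint_efforts': array([-4.97675937e-04, -5.96438026e+01,  1.60768960e+00, -2.81189364e+01,
        1.24645833e-02,  9.53784096e-03,  1.07227901e-06]), 'tcp_pos': array([ 0.20880405, -0.64127518,  0.23035124]), 'eef_rot': array([-8.83746235e-04,  9.87637653e-01,  1.56751537e-01, -2.01717562e-04]), 'wrist_force': array([0.44126109, 0.26984855, 0.21181963]), 'moment': array([-0.02015064,  0.00919903, -0.03843516]), 'grip_width': 0.999538511335432} 0.0187
scene {'fx': 370.1747913816116, 'fy': 370.1747913816116, 'cx': 322.0882008295164, 'cy': 198.79676918067454, 'world_to_cam': array([[ 0.82215154,  0.56925767,  0.00354353, -0.52078812],
       [-0.37945502,  0.54336727,  0.74884304,  0.13466966],
       [ 0.4243592 , -0.61700706,  0.66273792, -1.26833432],
       [ 0.        ,  0.        ,  0.        ,  1.        ]])}
side {'fx': 400.81447032793074, 'fy': 400.81447032793074, 'cx': 316.29453281779956, 'cy': 194.88699962802394, 'world_to_cam': array([[-0.81169945, -0.58407088, -0.00228448,  0.5001148 ],
       [ 0.37922869, -0.52999125,  0.75848196, -0.29915047],
       [-0.44421798,  0.61479304,  0.65169004, -1.12350955],
       [ 0.        ,  0.        ,  0.        ,  1.        ]])}
wrist {'fx': 306.6014303384938, 'fy': 306.6014303384938, 'cx': 319.5309781282032, 'cy': 195.30385282296052, 'mount': array([[ 1.09309696e-03,  9.47988899e-01,  3.18301511e-01,
         8.16400975e-02],
       [ 9.99999367e-01, -1.12055647e-03, -9.68301511e-05,
        -3.14296398e-04],
       [ 2.64880908e-04,  3.18301416e-01, -9.47989524e-01,
        -1.42945213e-01],
       [ 0.00000000e+00,  0.00000000e+00,  0.00000000e+00,
         1.00000000e+00]])}
```

View pics/scene0.png

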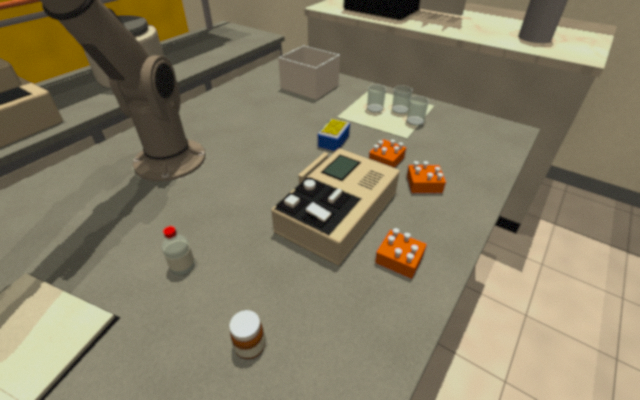

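View pics/side0.png

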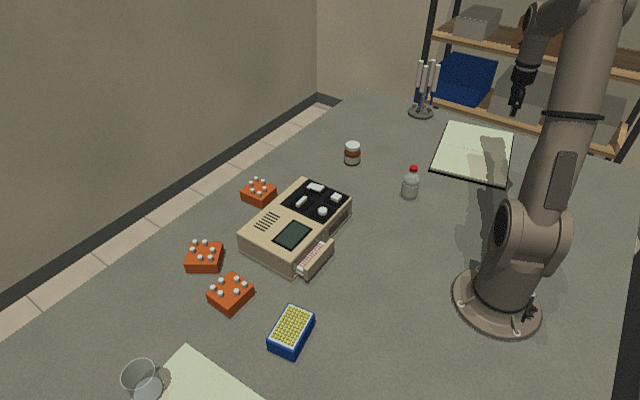

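Scene: the reader is at about (335,205), the drawer at (315,165), the bottle at (177,250), the jar at (246,333), the tip box at (334,134) and three racks at (388,152), (426,178), (401,252). I'll zoom in on the panel from both cameras.

Run:
```python
import cv2,pickle,numpy as np
o,d=pickle.load(open("c0.pkl","rb"))
a=d["scene"]["img"][145:265,260:410,::-1];b=d["side"]["img"][165:285,225:375,::-1]
im=np.vstack([cv2.resize(x,None,fx=5,fy=5,interpolation=cv2.INTER_CUBIC)[:, :] for x in(a,b)])
cv2.imwrite("pics/a.png",im[:600]);cv2.imwrite("pics/b.png",im[600:])
```

```text
(no output)
```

View pics/a.png

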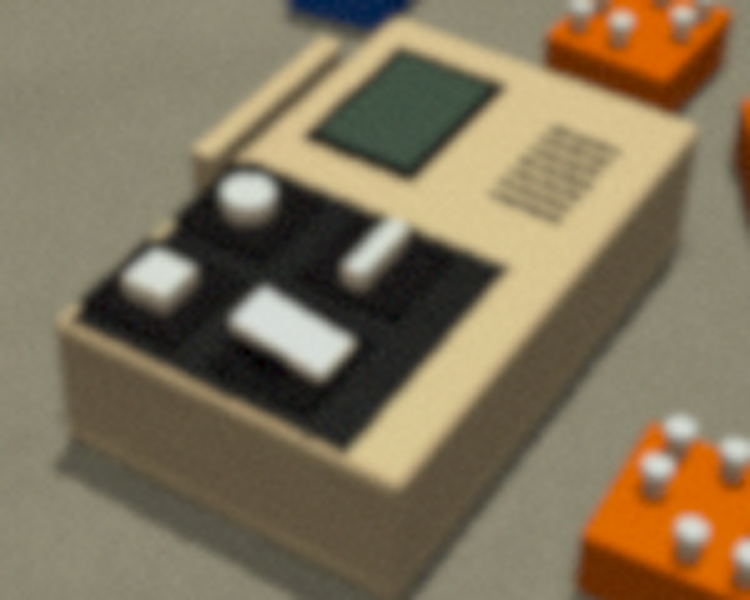

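View pics/b.png

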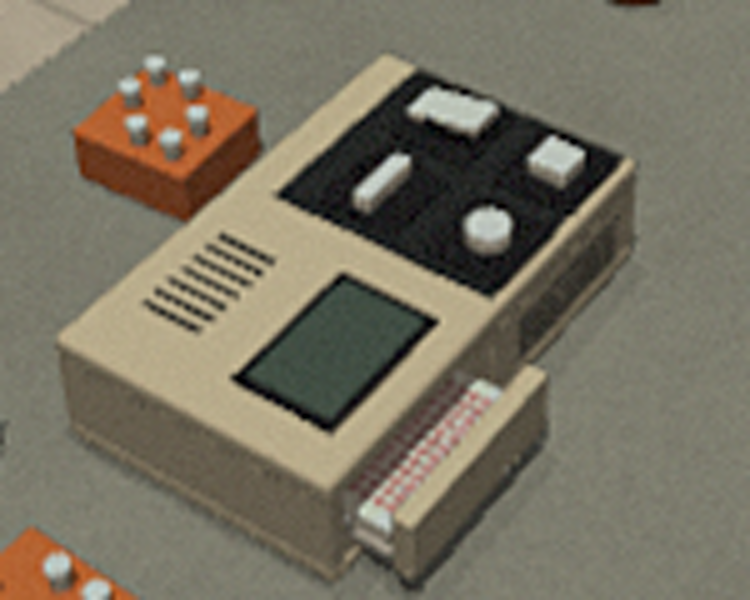

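Both crops agree on the layout. The front row has the square key at right and the round key at left. The back row has the rocker at right and the bar at left. The drawer is open on the left front. Lookalikes for the target keys are the round key (309,183), bar (335,193), rocker (318,212) and square (292,199), all in scene pixels. Next I'll fit the pose.

```bash
cat > fit.py <<'E'
import numpy as np,pickle
from scipy.optimize import least_squares
o,d=pickle.load(open("c0.pkl","rb"))
def proj(c,p):
    q=c["world_to_cam"]@np.append(p,1);return np.array([c["cx"]+c["fx"]*q[0]/-q[2],c["cy"]-c["fy"]*q[1]/-q[2]])
def ray(c,uv,z):
    R=c["world_to_cam"][:3,:3];t=c["world_to_cam"][:3,3];C=-R.T@t
    v=R.T@np.array([(uv[0]-c["cx"])/c["fx"],-(uv[1]-c["cy"])/c["fy"],-1]);return C+v*(z-C[2])/v[2]
def loc(P,l):
    x,y,w=P[:3];a,b,z=l;return np.array([x+a*np.cos(w)-b*np.sin(w),y+a*np.sin(w)+b*np.cos(w),z])
if __name__=="__main__":
    S={"scene":((260,145),{(-105,-170,90):(65,315),(105,-170,90):(400,488),(105,170,90):(697,130),(-105,170,90):(400,15),(-68,-125,108):(160,270),(-68,-45,108):(247,188),(14,-45,108):(377,233),("d",72,68):(325,38),("d",-72+85*2,68):None}),
     "side":((225,165),{(-105,-170,90):(630,158),(105,-170,90):(390,58),(105,170,90):(62,345),(-105,170,90):(333,490),(-68,-125,108):(558,150),(-68,-45,108):(488,222),(14,-45,108):(385,172),("d",1,68):(547,372),("d",0,68):(404,522)})}
    S["scene"][1].pop(("d",98,68)); S["scene"][1].pop(("d",72,68))
    S["scene"][1].update({("d",0,68):(325,38),("d",1,68):(197,150)})
    def res(P,full=False):
        r=[]
        for n,(of,m) in S.items():
            for l,uv in m.items():
                L=np.array(l,float)/1000 if l[0]!="d" else np.array([-.120-P[3],P[4]+(.072 if l[1]==0 else -.072),.068])
                r.append(proj(d[n],loc(P,L))-(np.array(uv)/5+of-.1*4))
        return np.array(r) if full else np.ravel(r)
    s=least_squares(res,[.65,0,0,.04,.085],loss="soft_l1");P=s.x;print("P",P.round(4));print(res(P,True).round(1))
    np.save("P.npy",P)
    for n,l in dict(drawer=(-.120-P[3],P[4],.043),tip=(-.007,-.125,.114),sq=(-.068,-.125,.108),rd=(-.068,-.045,.108),bar=(.014,-.045,.108)).items():print(n,loc(P,l).round(4))
    for n,uv in dict(bottle=(180,268),jar=(248,350),r1=(388,155),r2=(426,185),r3=(400,260),tip=(333,143)).items():print(n,ray(d["scene"],uv,0.0).round(3))
E
python3 fit.py
```

```text
P [0.6115 0.1125 0.0263 0.0232 0.0796]
[[-2.7  0.7]
 [-0.  -0.3]
 [ 0.8 -1.5]
 [-1.2 -0.6]
 [-0.1  0.1]
 [ 0.1  0.2]
 [-0.2  2. ]
 [ 0.4 -0.4]
 [-0.3  0.2]
 [ 2.   0.2]
 [-1.4 -1.5]
 [-2.  -1.5]
 [-0.4  0.1]
 [-0.1  1. ]
 [ 0.3  0.4]
 [-0.4  0.7]
 [-0.6 -0.7]
 [ 0.6  0.5]]
drawer [0.4663 0.1883 0.043 ]
tip [ 0.6078 -0.0127  0.114 ]
sq [ 0.5468 -0.0143  0.108 ]
rd [0.5447 0.0657 0.108 ]
bar [0.6267 0.0679 0.108 ]
bottle [ 0.401 -0.285  0.   ]
jar [ 0.686 -0.344  0.   ]
r1 [0.6   0.453 0.   ]
r2 [0.774 0.373 0.   ]
r3 [0.84  0.051 0.   ]
tip [0.401 0.406 0.   ]
```

```bash
cat > h.py <<'E'
import numpy as np
from scipy.spatial.transform import Rotation as Ro
def off(o,target):
    w,x,y,z=o["eef_rot"];R=Ro.from_quat([x,y,z,w]);return (R.inv().apply(np.array(target)-o["tcp_pos"])*1000).round(1)
def yaw(o):
    w,x,y,z=o["eef_rot"];return Ro.from_quat([x,y,z,w]).as_matrix()
E
python3 - <<'E'
from station import arm
from h import *
o=arm.observe();print(yaw(o).round(3))
for t in[(.35,-.42,.24),(.5,-.2,.24),(.52,0.03,.24)]:print(off(o,t))
E
```

```text
[[ 0.951  0.31  -0.001]
 [ 0.31  -0.951  0.001]
 [-0.    -0.001 -1.   ]]
[ 202.8 -166.9   -9.3]
[ 413.5 -329.6   -9.1]
[ 503.8 -542.1   -8.8]
```

move_arm(offset=[[50, -40, -9], [100, -80, -9], [150, -122, -9], [200, -165, -9], [250, -205, -9], [300, -245, -9], [345, -280, -9], [390, -315, -9], [420, -365, -9], [445, -420, -9], [470, -475, -9], [495, -525, -9], [504, -542, -9], [504, -542, -9], [504, -542, -9]], twist=[[0, 0, 0.05], [0, 0, 0.1], [0, 0, 0.15], [0, 0, 0.2], [0, 0, 0.25], [0, 0, 0.289], [0, 0, 0.289], [0, 0, 0.289], [0, 0, 0.289], [0, 0, 0.289], [0, 0, 0.289], [0, 0, 0.289], [0, 0, 0.289], [0, 0, 0.289], [0, 0, 0.289]], jaw=255)

```text
clock: 2.02
tcp_pos: [0.5202, 0.028, 0.24]
eef_rot: [0.0, 1.0, 0.012, -0.0]
wrist_force: [0.4, -0.4, -0.1]
grip_width: -0.001
```

Run:
```python
from station import arm
from h import *
import cv2,pickle
from fit import loc
o=arm.observe();c=arm.capture("wrist");pickle.dump((o,c),open("c1.pkl","wb"))
R=yaw(o);print(o["tcp_pos"],R.round(3),o["clock"],o["wrist_force"])
T=np.eye(4);T[:3,:3]=R;T[:3,3]=o["tcp_pos"];W=np.linalg.inv(T@c["mount"]);c["world_to_cam"]=W
from fit import proj
P=np.load("P.npy");im=np.ascontiguousarray(c["img"][:,:,::-1])
for l in[(-.068,-.125,.108),(-.068,-.045,.108),(.014,-.045,.108),(-.007,-.125,.114),(-.105,.17,.09),(-.105,-.17,.09),(-.12-P[3],P[4]+.072,.068),(-.12-P[3],P[4]-.072,.068)]:
    u=proj(c,loc(P,l));print(l,u.round(1));cv2.circle(im,tuple(int(round(v)) for v in u),2,(0,0,255),-1)
cv2.imwrite("pics/w1.png",cv2.resize(im,None,fx=1.25,fy=1.25,interpolation=cv2.INTER_CUBIC))
```

```text
[0.52018611 0.02795704 0.2400285 ] [[ 1.     0.024 -0.001]
 [ 0.024 -1.    -0.001]
 [-0.001  0.001 -1.   ]] 2.025 [ 0.38476142 -0.4471797  -0.13572428]
(-0.068, -0.125, 0.108) [366.9 157.3]
(-0.068, -0.045, 0.108) [278.8 157.4]
(0.014, -0.045, 0.108) [274.4  59. ]
(-0.007, -0.125, 0.114) [371.5  85.8]
(-0.105, 0.17, 0.09) [ 68.1 190.5]
(-0.105, -0.17, 0.09) [407.3 190. ]
(np.float64(-0.14316254140376622), np.float64(0.1516145674117079), 0.068) [109.1 217.2]
(np.float64(-0.14316254140376622), np.float64(0.0076145674117079065), 0.068) [238.8 217. ]
```

View pics/w1.png

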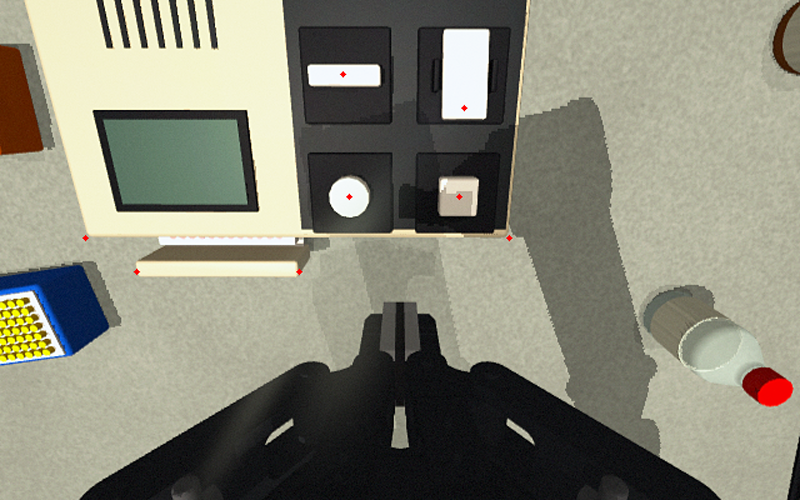

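The wrist view confirms the fit: the red marks sit on the square, round and bar keys and on the rocker's raised end within about 2 mm. The drawer's top edge is about 3 px further out than fitted. Next is the drawer push.

Run:
```python
from station import arm
from h import *
o=arm.observe()
for t in[(.425,.186,.2),(.425,.186,.05),(.45,.186,.05)]:print(off(o,t))
```

```text
[ -91.5 -160.5   40. ]
[ -91.4 -160.7  190. ]
[ -66.4 -160.1  190. ]
```

move_arm(offset=[[-35, -50, 0], [-65, -95, 10], [-91, -140, 25], [-91, -160, 60], [-91, -160, 110], [-91, -160, 160], [-91, -160, 190], [-91, -160, 190], [-91, -160, 190]], twist=[[0, 0, 0], [0, 0, 0], [0, 0, 0], [0, 0, 0], [0, 0, 0], [0, 0, 0], [0, 0, 0], [0, 0, 0], [0, 0, 0]])

```text
clock: 3.2
tcp_pos: [0.4264, 0.1868, 0.0514]
eef_rot: [-0.0, 1.0, 0.012, 0.001]
wrist_force: [0.4, -0.3, 0.6]
grip_width: -0.002
```

move_arm(offset=[[8, 0.5, 0], [16, 0.5, 0], [24, 0.5, 0], [30, 0.5, 0], [35, 0.5, 0], [40, 0.5, 0], [44, 0.5, 0], [44, 0.5, 0]], twist=[[0, 0, 0], [0, 0, 0], [0, 0, 0], [0, 0, 0], [0, 0, 0], [0, 0, 0], [0, 0, 0], [0, 0, 0]])

```text
clock: 4.2
tcp_pos: [0.4699, 0.1877, 0.0502]
eef_rot: [-0.0, 1.0, 0.013, 0.0]
wrist_force: [0.0, 0.1, 0.4]
grip_width: -0.001
```

move_arm(offset=[[2, 0, 0], [4, 0, 0], [6, 0, 0], [8, 0, 0], [8, 0, 0]], twist=[[0, 0, 0], [0, 0, 0], [0, 0, 0], [0, 0, 0], [0, 0, 0]])

```text
clock: 4.82
tcp_pos: [0.4776, 0.188, 0.0503]
eef_rot: [-0.0, 1.0, 0.013, 0.0]
wrist_force: [-0.8, -0.1, -0.8]
grip_width: -0.002
```

move_arm(offset=[[2, 0, 0], [4, 0, 0], [6, 0, 0], [6, 0, 0]], twist=[[0, 0, 0], [0, 0, 0], [0, 0, 0], [0, 0, 0]])

```text
clock: 5.32
tcp_pos: [0.479, 0.1879, 0.0499]
eef_rot: [0.001, 1.0, 0.014, -0.004]
wrist_force: [-15.3, -1.9, 12.4]
grip_width: 0.0
```

move_arm(offset=[[-20, 0, 0], [-40, 0, -10], [-40, 0, -60], [-40, 0, -110], [-20, 0, -165], [0, 30, -180], [25, 65, -180], [35, 100, -180], [40, 130, -180], [40, 158, -180], [40, 158, -180]], twist=[[0, 0, 0], [0, 0, 0], [0, 0, 0], [0, 0, 0], [0, 0, 0], [0, 0, 0], [0, 0, 0], [0, 0, 0], [0, 0, 0], [0, 0, 0], [0, 0, 0]])

```text
clock: 6.7
tcp_pos: [0.5283, 0.0285, 0.2306]
eef_rot: [0.0, 1.0, 0.011, 0.001]
wrist_force: [-0.1, 1.0, -0.4]
grip_width: 0.001
```

```bash
cat > look.py <<'E'
import sys,cv2
from station import arm
from h import *
from fit import loc,proj
P=np.load("P.npy")
o=arm.observe();c=arm.capture("wrist");T=np.eye(4);T[:3,:3]=yaw(o);T[:3,3]=o["tcp_pos"];c["world_to_cam"]=np.linalg.inv(T@c["mount"])
im=np.ascontiguousarray(c["img"][:,:,::-1])
for l in[(-.068,-.125,.108),(-.068,-.045,.108),(.014,-.045,.108),(-.007,-.125,.114),(-.12,P[4]+.072,.068),(-.12,P[4]-.072,.068)]:
    u=proj(c,loc(P,l));cv2.circle(im,tuple(int(round(v)) for v in u),2,(0,0,255),-1)
cv2.imwrite(sys.argv[1],cv2.resize(im,None,fx=1.25,fy=1.25,interpolation=cv2.INTER_CUBIC))
print(o["tcp_pos"],o["clock"])
for n,l in dict(rock=(-.010,-.125,.125),sq=(-.068,-.125,.12),rd=(-.068,-.045,.12)).items():print(n,loc(P,l).round(4),off(o,loc(P,l)))
E
python3 look.py pics/w2.png
```

```text
[0.52826086 0.02849945 0.23056958] 6.7
rock [ 0.6048 -0.0127  0.125 ] [ 75.5  42.8 105.7]
sq [ 0.5468 -0.0143  0.12  ] [ 17.5  43.  110.6]
rd [0.5447 0.0657 0.12  ] [ 17.1 -37.  110.6]
```

View pics/w2.png

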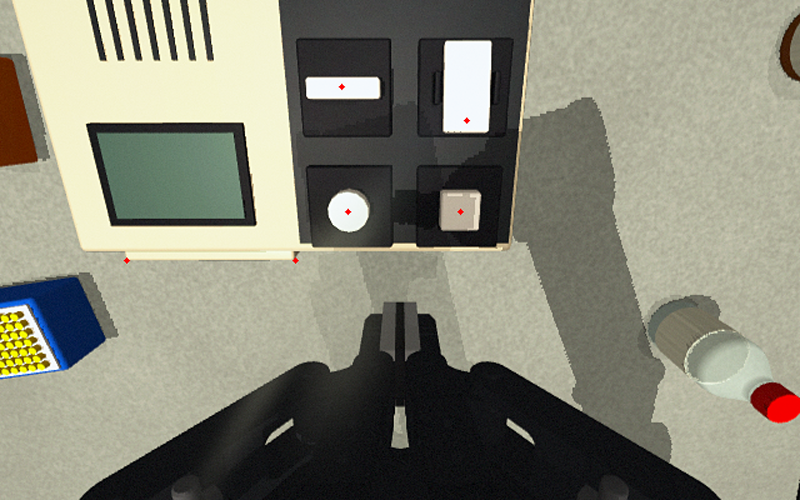

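The drawer plate's outer edge is now at row 260, exactly on the predicted fully-home marks. Next is the rocker.

move_arm(offset=[[35, 20, 30], [75, 43, 50], [75, 43, 85], [75, 43, 106], [75, 43, 106], [75, 43, 106]], twist=[[0, 0, 0], [0, 0, 0], [0, 0, 0], [0, 0, 0], [0, 0, 0], [0, 0, 0]])

```text
clock: 7.5
tcp_pos: [0.6044, -0.0087, 0.1255]
eef_rot: [-0.0, 1.0, 0.013, 0.001]
wrist_force: [-0.1, 0.7, 0.1]
grip_width: -0.003
```

move_arm(offset=[[0, 0, 3], [0, 0, 6], [0, 0, 9], [0, 0, 12], [0, 0, 14], [0, 0, 16], [0, 0, 17], [0, 0, 17]], twist=[[0, 0, 0], [0, 0, 0], [0, 0, 0], [0, 0, 0], [0, 0, 0], [0, 0, 0], [0, 0, 0], [0, 0, 0]])

```text
clock: 8.5
tcp_pos: [0.6035, -0.0098, 0.1071]
eef_rot: [-0.0, 1.0, 0.013, 0.0]
wrist_force: [-0.7, -0.7, 1.1]
grip_width: -0.001
```

move_arm(offset=[[0, 1.5, 1], [0, 1.5, 2], [0, 1.5, 3], [0, 1.5, 3]], twist=[[0, 0, 0], [0, 0, 0], [0, 0, 0], [0, 0, 0]])

```text
clock: 9.0
tcp_pos: [0.6041, -0.0102, 0.1063]
eef_rot: [-0.0, 1.0, 0.013, 0.001]
wrist_force: [-8.0, 2.2, 16.0]
grip_width: -0.003
```

move_arm(offset=[[0, 0, -20], [0, 0, -50], [-35, 2, -75], [-70, 4, -100], [-76, 4, -115], [-76, 4, -115], [-76, 4, -115]], twist=[[0, 0, 0], [0, 0, 0], [0, 0, 0], [0, 0, 0], [0, 0, 0], [0, 0, 0], [0, 0, 0]])

```text
clock: 9.88
tcp_pos: [0.5284, -0.0173, 0.2189]
eef_rot: [-0.0, 1.0, 0.013, 0.0]
wrist_force: [0.6, -0.2, -0.5]
grip_width: -0.0
```

```bash
python3 look.py pics/w3.png
```

```text
[ 0.52838689 -0.01727344  0.21886772] 9.875
rock [ 0.6048 -0.0127  0.125 ] [76.5 -2.5 93.9]
sq [ 0.5468 -0.0143  0.12  ] [18.5 -2.5 98.9]
rd [0.5447 0.0657 0.12  ] [ 18.4 -82.5  98.9]
```

View pics/w3.png

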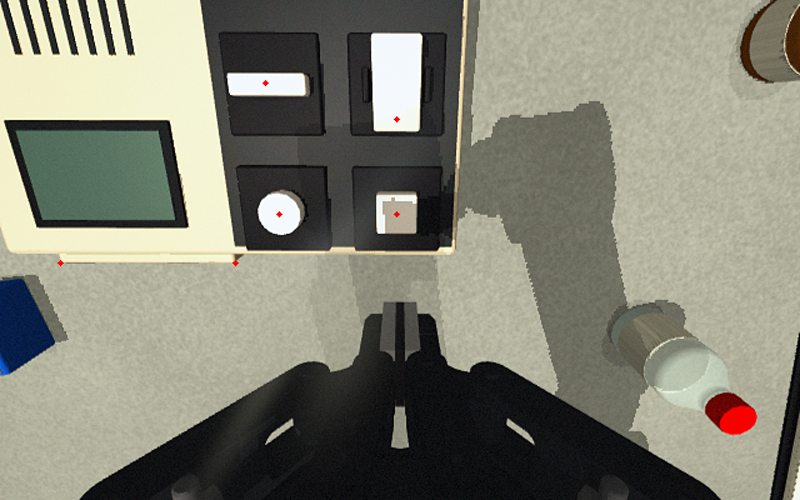

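The rocker's far end is now wider (51 px) than its near end (48 px), so it has tipped over. The bar and both keys are still up. Next is the square key.

move_arm(offset=[[18, -2, 35], [18, -2, 75], [18, -2, 99], [18, -2, 105], [18, -2, 105]], twist=[[0, 0, 0], [0, 0, 0], [0, 0, 0], [0, 0, 0], [0, 0, 0]])

```text
clock: 10.55
tcp_pos: [0.5458, -0.0146, 0.114]
eef_rot: [-0.0, 1.0, 0.013, -0.0]
wrist_force: [0.2, 0.8, 0.5]
grip_width: -0.003
```

move_arm(offset=[[0, 0, 2], [0, 0, 4], [0, 0, 6], [0, 0, 8], [0, 0, 10], [0, 0, 11], [0, 0, 12], [0, 0, 13], [0, 0, 13]], twist=[[0, 0, 0], [0, 0, 0], [0, 0, 0], [0, 0, 0], [0, 0, 0], [0, 0, 0], [0, 0, 0], [0, 0, 0], [0, 0, 0]])

```text
clock: 11.68
tcp_pos: [0.5459, -0.0148, 0.102]
eef_rot: [0.0, 1.0, 0.013, 0.0]
wrist_force: [-1.5, -1.3, 7.8]
grip_width: -0.002
```

Contact is at z = 0.102, the expected bottom. I'll press 2 mm more to confirm the stop, then lift and move to the round key.

move_arm(offset=[[0, 0, 1], [0, 0, 2], [0, 0, 2]], twist=[[0, 0, 0], [0, 0, 0], [0, 0, 0]])

```text
clock: 12.05
tcp_pos: [0.5459, -0.0148, 0.1016]
eef_rot: [0.0, 1.0, 0.013, 0.0]
wrist_force: [-7.5, -1.2, 23.8]
grip_width: -0.003
```

move_arm(offset=[[0, 0, -20], [0, 0, -40], [-1, -40, -40], [-1, -80, -40], [-1, -80, -25], [-1, -80, -15], [-1, -80, -15]], twist=[[0, 0, 0], [0, 0, 0], [0, 0, 0], [0, 0, 0], [0, 0, 0], [0, 0, 0], [0, 0, 0]])

```text
clock: 12.92
tcp_pos: [0.5416, 0.0635, 0.1129]
eef_rot: [0.001, 1.0, 0.012, -0.001]
wrist_force: [0.6, -0.9, -0.6]
grip_width: 0.001
```

move_arm(offset=[[2, -1, 2], [2, -1, 4], [2, -1, 6], [2, -1, 8], [2, -1, 10], [2, -1, 12], [2, -1, 13], [2, -1, 14], [2, -1, 14]], twist=[[0, 0, 0], [0, 0, 0], [0, 0, 0], [0, 0, 0], [0, 0, 0], [0, 0, 0], [0, 0, 0], [0, 0, 0], [0, 0, 0]])

```text
clock: 14.05
tcp_pos: [0.5448, 0.0661, 0.1018]
eef_rot: [0.0, 1.0, 0.013, 0.0]
wrist_force: [-5.0, -1.1, 16.3]
grip_width: 0.004
```

The round key is on its stop with 16 N. I'll lift away and check.

move_arm(offset=[[0, 0, -30], [0, 0, -70], [-15, 20, -120], [-15, 40, -130], [-15, 40, -130], [-15, 40, -130]], twist=[[0, 0, 0], [0, 0, 0], [0, 0, 0], [0, 0, 0], [0, 0, 0], [0, 0, 0]])

```text
clock: 14.8
tcp_pos: [0.53, 0.0267, 0.2293]
eef_rot: [-0.0, 1.0, 0.013, -0.001]
wrist_force: [0.3, 0.3, -0.6]
grip_width: -0.003
```

```bash
python3 look.py pics/w4.png
```

```text
[0.52995634 0.0266909  0.22925759] 14.8
rock [ 0.6048 -0.0127  0.125 ] [ 73.9  41.5 104.1]
sq [ 0.5468 -0.0143  0.12  ] [ 15.9  41.4 109.2]
rd [0.5447 0.0657 0.12  ] [ 16.  -38.6 109.3]
```

View pics/w4.png

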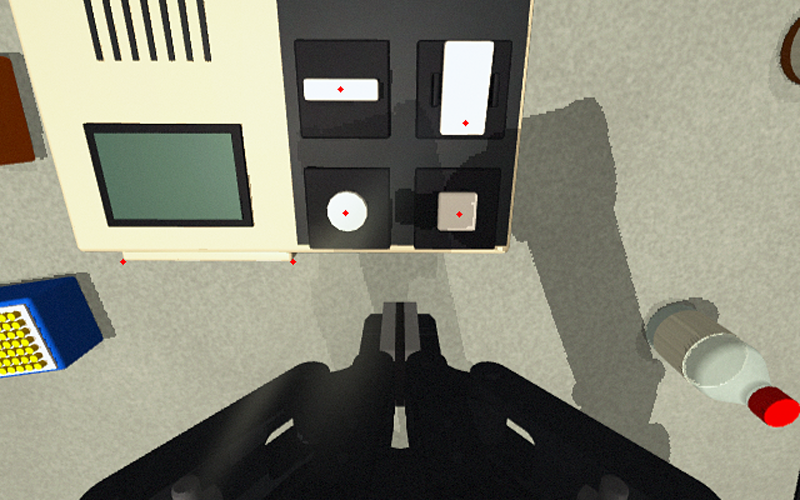

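The rocker is on, both keys look lower and slightly smaller, the bar key is unchanged and the drawer is home. I'm handing in.

```bash
python3 -c "
from station import arm
print(arm.hand_in())"
```

```text
the job is handed in; nothing more can be done
None
```

I did all four steps in order and handed the job in at about 15 s on the robot's clock, of the 51 s allowed. The hand-in gives no verdict, so these are my own checks:

- **Drawer:** it went hard against its stop at about 15 N. In the wrist picture its front edge lies on the predicted fully-home line.
- **Rocker:** it stopped at 16 N with the fingertip at z = 0.106 m, about where full tilt was expected. The picture afterwards shows it leaning the other way.
- **Square key:** it reached its stop at z = 0.102 m with 24 N.
- **Round key:** it reached its stop at z = 0.102 m with 16 N.
- **Things to leave alone:** the bar key was never touched and still looks up. The arm stayed clear of the bottle, jar, tip box and tube rack. The last picture shows the bottle and tip box where they stood, but only an edge of the jar and of one rack. I did not take a final scene-camera picture.
- **End state:** the gripper was clear above the reader, with no contact force.

Two small disagreements came up. The drawer started about 3 mm further out than my first fit. The press on the rocker was about 2.5 mm off its centreline, still well within its width. No check failed.

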